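Feel out the stiff tally clicker

ROBOT

A 6-joint arm with a two-finger parallel gripper is mounted at the origin on the work surface. World frame = base frame: x ahead of the robot, y to its left, z up, the work surface at z = 0. Lengths are in m, angles in degrees, forces in N, time in s.
With the tool pointing down it reaches from about 0.35 to 0.875 m from the base axis. Payload 4.2 kg.
Tool frame: the origin (TCP) lies at the very end of the fingers, on their centre line; the grasp point (between the pads) lies 19 mm behind it (tcp_to_grasp is the z of the grasp point in the tool frame, in m); z points along the fingers, y is the direction in which the jaws open and shut (so a half turn about z gives the same grasp; the last joint's range is limited). The gripper opens to 87 mm and grips with 3 to 60 N. Pads are 19 mm wide; open, the fingers measure 117 mm over their backs; the gripper's body (75 mm by 190 mm) begins 51 mm behind the grasp point.
Start: joints at [-54.798, 22.042, 0.453, 0, -68.411, -14.817], TCP at [0.218, -0.586, 0.223] pointing down, gripper open.
Joint ranges: [-179.83, 179.83], [-69.29, 118.12], [-61.27, 80.66], [-181.25, 117.63], [-171.15, -9.14], [-177.46, 177.46]. Speed limits (degrees/s): [159.86, 159.86, 180, 180, 180, 180].

INTERFACE

Orientations are given as a 3x3 rotation matrix whose columns are the frame's x, y, z axes.
In Python, from station import sense, capture, camera_params, finish_job, tcp_to_grasp gives the robot as it stands.
- The arm moves only by the shell command python3 -m inch 'ROWS'. ROWS is JSON, a list of rows, each an object of numbers: "jaw": the closure in counts, from 0 (fully open) to 255 (shut); "x", "y", "z": the shift along the world's x, y, z normalised to -1 to 1, where 1 is 0.06 m; "ax", "ay", "az": the turn, a rotation vector about the world's x, y, z normalised to -1 to 1, where 1 is 10 degrees. A call has 1 to 12 rows; each row shifts and turns the pose as measured when the row begins; what a row does not reach is not made up. A row lasts 1/8 s, in which the tool goes at most 62.5 mm and 10.7 degrees, less where a joint would pass 70% of its speed; a pose out of reach is approached as far as the arm can. A call with a number of a shift or a turn outside -1 to 1 is refused whole. A call with a gripper value outside its range is refused whole. The fingers move at their own pace and stop on an object; the grip force is fixed at half the most. Time passes only in rows, so rows that do not move let the fingers close. It gives the time, the measured TCP pose, the force and the opening at its end, in the units of the state.
- sense(): the state, without advancing time (a new reading comes with each control period).
- capture(name): name is "scene" or "top"; returns the picture (480x640x3 uint8, red, green, blue); there is no depth.
- camera_params(name): a dict with "vfov" (degrees; the focal length in pixels is half the picture's height over the tangent of half this angle, whatever the lens; pixels are square), "cx", "cy" (the principal point, pixels), "R" (3x3) and "t" (3): a world point X has camera coordinates R X + t. Camera axes: x right, y down, z forward; pixel columns grow to the right and rows downward; lengths in m; the calibration is good to about 2 mm. A picture is of the moment at which its call begins. camera_params takes no time and is no camera call.
- finish_job(): hands the job in, once; it reports no verdict.
The state is a dict: "time_s": time; "joints": joint angles; "joint_velocities": joint speeds; "effort": joint torques, N m; "tcp_pos": TCP position; "ee_rot": TCP orientation; "wrist_force": force on the tool from outside, world axes, zero at the start; "moment": the same for the moment, N m; "gripper_width": opening from 0.0 (shut) to 1.0 (fully open).
Only numpy, scipy, OpenCV 4.12 (cv2) and the standard library are available. Lean on these libraries where they do the work, as an engineer would, in place of code of your own. Each camera call takes 0.05 s, during which the arm holds its last target.

TASK

One of the three tally clickers on the carousel has become too stiff. Find out which by pressing their yellow keys where they stand, never with more than 15 N: the two good ones click down within that force and stay down. Leave those two clicked down in their places, then set the stiff one, its key still up, upright on the floor of the red tray. Leave the other things on the carousel as they are.

Things in the scene. Friction and masses are not known exactly. Their poses are not given: they have to be found in the camera images.
- caddy: Round grey carousel caddy that stands still on the table: a flat floor 22 mm above the table inside a rim of 316 mm outer diameter and 40 mm top height. Origin: centre of its underside on the table. Its x axis points to the half with the cup, gauge, pliers and thimble; the three clickers stand on the other half, about 95 mm from the centre and some 80 mm apart.
- clicker_a_mid (a point): Centre of the white body (upright cylinder with a blue band, 38 mm wide, 32 mm tall; 16 mm above its underside; z up) of one of three tally clickers that look alike, each about 0.1 kg, loose on the carousel floor, with a yellow key on top. Two keys give way at 4 to 9 N; the stiff one would need about 20 N and at 10 N is only 1 to 2 mm in. Which is which cannot be seen.
- key_a: Yellow key of clicker_a, 18 mm across, slides straight down. Origin: centre of its top face, 35 mm above clicker_a_mid when up (19 mm above the white body), 22 mm when clicked down (13 mm in, where it stays); hard stop 14.5 mm in. Resistance peaks about 3 to 4 mm in, then falls; past about 7 mm the key snaps down by itself. Let go before that, it springs back up.
- clicker_b_mid (a point): Centre of the white body (upright cylinder with a blue band, 38 mm wide, 32 mm tall; 16 mm above its underside; z up) of one of three tally clickers that look alike, each about 0.1 kg, loose on the carousel floor, with a yellow key on top. Two keys give way at 4 to 9 N; the stiff one would need about 20 N and at 10 N is only 1 to 2 mm in. Which is which cannot be seen.
- key_b: Yellow key of clicker_b, 18 mm across, slides straight down. Origin: centre of its top face, 35 mm above clicker_b_mid when up (19 mm above the white body), 22 mm when clicked down (13 mm in, where it stays); hard stop 14.5 mm in. Resistance peaks about 3 to 4 mm in, then falls; past about 7 mm the key snaps down by itself. Let go before that, it springs back up.
- clicker_c_mid (a point): Centre of the white body (upright cylinder with a blue band, 38 mm wide, 32 mm tall; 16 mm above its underside; z up) of one of three tally clickers that look alike, each about 0.1 kg, loose on the carousel floor, with a yellow key on top. Two keys give way at 4 to 9 N; the stiff one would need about 20 N and at 10 N is only 1 to 2 mm in. Which is which cannot be seen.
- key_c: Yellow key of clicker_c, 18 mm across, slides straight down. Origin: centre of its top face, 35 mm above clicker_c_mid when up (19 mm above the white body), 22 mm when clicked down (13 mm in, where it stays); hard stop 14.5 mm in. Resistance peaks about 3 to 4 mm in, then falls; past about 7 mm the key snaps down by itself. Let go before that, it springs back up.
- mend_tray_in (a point): Centre of the inner floor of the open red square tray (outside 110 x 110 x 24 mm, walls 5 mm, floor 5 mm thick) fixed on the table beside the carousel, on either side; z up, x and y along its sides.
- notions_tray: Blue open square tray of the same size with two fixed thread spools in it, fixed on the table on the carousel's other side; not used. Origin: centre of its underside.
- bead_cup: Glass cup of wooden beads, 56 mm rim diameter, 60 mm tall, loose on the carousel. Leave alone. Origin: centre of its underside.
- thimble: Black plastic thimble, 19 mm diameter, 24 mm tall, loose on the carousel. Leave alone. Origin: centre of its underside.
- gauge: Flat aluminium knitting gauge frame, 50 x 80 x 4 mm, loose on the carousel. Leave alone. Origin: centre of its underside.
- pliers: Stainless bent-nose pliers, about 120 mm long along y, 12 mm thick, lying loose on the carousel. Leave alone. Origin: underside of the pivot.
Things that resemble listed ones, but are neither listed nor needed, are in the scene too. What is shaped like the part that bears clicker_b_mid but green is not meant.

How it is judged (in metres and radians):
On the way:
1. two of the clickers are clicked down in their places, and the third stands in its place with its key up (((z of key_b in the frame of clicker_b_mid below 0.0245 m and z of key_c in the frame of clicker_c_mid below 0.0245 m and distance of each of clicker_b_mid, clicker_c_mid, clicker_a_mid from where it was at the start of the episode below 0.015 m and angle between each of clicker_b_mid, clicker_c_mid, clicker_a_mid's own z axis and vertical below 0.15 rad and z of key_a in the frame of clicker_a_mid above 0.031 m) or (z of key_a in the frame of clicker_a_mid below 0.0245 m and z of key_c in the frame of clicker_c_mid below 0.0245 m and distance of each of clicker_a_mid, clicker_c_mid, clicker_b_mid from where it was at the start of the episode below 0.015 m and angle between each of clicker_a_mid, clicker_c_mid, clicker_b_mid's own z axis and vertical below 0.15 rad and z of key_b in the frame of clicker_b_mid above 0.031 m) or (z of key_a in the frame of clicker_a_mid below 0.0245 m and z of key_b in the frame of clicker_b_mid below 0.0245 m and distance of each of clicker_a_mid, clicker_b_mid, clicker_c_mid from where it was at the start of the episode below 0.015 m and angle between each of clicker_a_mid, clicker_b_mid, clicker_c_mid's own z axis and vertical below 0.15 rad and z of key_c in the frame of clicker_c_mid above 0.031 m))), for 0.2 s.
At the end, for the whole second after the job is handed in: Two clickers upright within 15 mm of where they started with their keys clicked down (over 10.5 mm in), and the remaining one upright (within 0.15 rad) and at rest on the floor of the red tray, its key up (under 4 mm in) (((z of key_b in the frame of clicker_b_mid below 0.0245 m and z of key_c in the frame of clicker_c_mid below 0.0245 m and distance of each of clicker_b_mid, clicker_c_mid from where it was at the start of the episode below 0.015 m and angle between each of clicker_b_mid, clicker_c_mid, clicker_a_mid's own z axis and vertical below 0.15 rad and z of key_a in the frame of clicker_a_mid above 0.031 m and horizontal distance between clicker_a_mid and mend_tray_in below 0.046 m and z of clicker_a_mid in the frame of mend_tray_in between 0.01 and 0.022 m) or (z of key_a in the frame of clicker_a_mid below 0.0245 m and z of key_c in the frame of clicker_c_mid below 0.0245 m and distance of each of clicker_a_mid, clicker_c_mid from where it was at the start of the episode below 0.015 m and angle between each of clicker_a_mid, clicker_c_mid, clicker_b_mid's own z axis and vertical below 0.15 rad and z of key_b in the frame of clicker_b_mid above 0.031 m and horizontal distance between clicker_b_mid and mend_tray_in below 0.046 m and z of clicker_b_mid in the frame of mend_tray_in between 0.01 and 0.022 m) or (z of key_a in the frame of clicker_a_mid below 0.0245 m and z of key_b in the frame of clicker_b_mid below 0.0245 m and distance of each of clicker_a_mid, clicker_b_mid from where it was at the start of the episode below 0.015 m and angle between each of clicker_a_mid, clicker_b_mid, clicker_c_mid's own z axis and vertical below 0.15 rad and z of key_c in the frame of clicker_c_mid above 0.031 m and horizontal distance between clicker_c_mid and mend_tray_in below 0.046 m and z of clicker_c_mid in the frame of mend_tray_in between 0.01 and 0.022 m))); the robot touches nothing.
It fails at once if a key is pressed with more than 15 N (contact force between any of the fingers, the arm and key_a above 15 N or contact force between any of the fingers, the arm and key_b above 15 N or contact force between any of the fingers, the arm and key_c above 15 N).
It fails at once if the bead cup, thimble, gauge or pliers are shifted by more than 15 mm (distance of any of bead_cup, thimble, gauge, pliers from where it was at the start of the episode above 0.015 m).
It fails at once if the bead cup is tipped (angle between bead_cup's own z axis and vertical above 0.4 rad).
It also fails if it takes over 64 s, if anything falls off the work surface, if the arm or the gripper's body presses on something with over 40 N, if the wrist force passes 120 N, or if a joint passes its speed limit or range.

## Working session

There is one attempt and no reset: what is moved stays moved. The work goes in short steps, Python scripts to look and compute and a shell command to move; the robot and the scene stay as the last step left them, time stands still between calls to the robot, and variables do not carry over. Pictures are saved under pics/ and viewed, and the job is handed in when it is done.

```bash
mkdir -p pics; ls; python3 - <<'E'
from station import *
import cv2,numpy as np
for n in("scene","top"):
    im=capture(n); cv2.imwrite(f"pics/{n}0.png",im[:,:,::-1]); p=camera_params(n); print(n,{k:np.round(v,4).tolist() for k,v in p.items()})
s=sense();print(s, tcp_to_grasp)
E
```

```text
pics
scene {'vfov': 48.855, 'cx': 313.4385, 'cy': 244.9128, 'R': [[0.055, 0.9985, -0.0041], [0.6327, -0.0381, -0.7735], [-0.7724, 0.04, -0.6338]], 't': [-0.0343, -0.2594, 1.4435]}
top {'vfov': 49.0961, 'cx': 324.6444, 'cy': 240.3054, 'R': [[0.0084, -1.0, -0.002], [-0.9933, -0.0081, -0.1149], [0.1149, 0.003, -0.9934]], 't': [0.0055, 0.5034, 0.9094]}
{'time_s': 0.1, 'joints': array([-5.47971804e+01,  2.20853848e+01,  3.88664822e-01, -2.47543723e-02,
       -6.84116896e+01, -1.48165188e+01]), 'joint_velocities': array([-0.01168237, -0.06860581,  0.10582487,  0.16264938,  0.00806992,
       -0.01848052]), 'effort': array([-3.24540661e-04, -3.91690099e+01,  1.87933445e+01,  4.23186824e+00,
        1.34156473e-02, -6.80809990e-05]), 'tcp_pos': array([ 0.21754603, -0.5853485 ,  0.2215879 ]), 'ee_rot': array([[-9.37420764e-01, -3.48197831e-01, -7.62459736e-04],
       [-3.48198653e-01,  9.37419084e-01,  1.77763275e-03],
       [ 9.57764395e-05,  1.93187730e-03, -9.99998129e-01]]), 'wrist_force': array([ 0.34087344,  0.3977759 , -0.27662358]), 'moment': array([ 0.00107282, -0.00017811,  0.0027544 ]), 'gripper_width': 1.0008357008524016} -0.0187
```

View pics/top0.png

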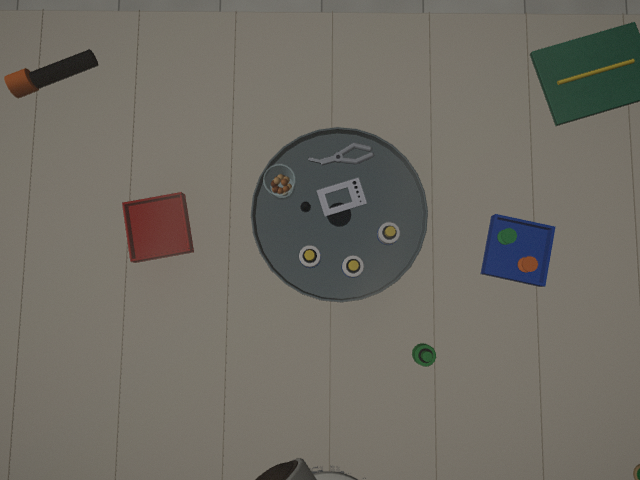

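View pics/scene0.png

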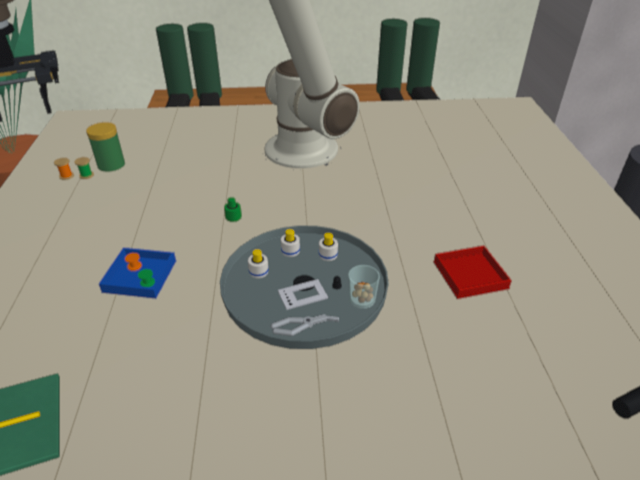

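Three candidates for the clickers are white-bodied with yellow keys, at top-view pixels (310,255), (353,265) and (390,232). The green look-alike at (424,355) stands off the carousel and is excluded. The red tray is at (158,228). I'll confirm in enlarged crops and measure.

```bash
cat > h.py <<'E'
import numpy as np,cv2
from station import *
def ray(n,u,v):
    p=camera_params(n);f=240/np.tan(np.radians(p['vfov']/2));R=np.array(p['R']);t=np.array(p['t'])
    return -R.T@t, R.T@np.array([(u-p['cx'])/f,(v-p['cy'])/f,1.])
def plane(n,u,v,z):
    c,d=ray(n,u,v);return c+d*(z-c[2])/d[2]
def proj(n,X):
    p=camera_params(n);f=240/np.tan(np.radians(p['vfov']/2));q=np.array(p['R'])@np.array(X)+p['t'];return np.array([p['cx']+f*q[0]/q[2],p['cy']+f*q[1]/q[2]])
def tri(obs):
    A=np.zeros((3,3));b=np.zeros(3)
    for n,u,v in obs:
        c,d=ray(n,u,v);d/=np.linalg.norm(d);P=np.eye(3)-np.outer(d,d);A+=P;b+=P@c
    return np.linalg.solve(A,b)
E
python3 - <<'E'
from h import *
for n,(a,b,c,d) in {"top":(280,190,430,300),"scene":(230,215,360,290)}.items():
    im=cv2.imread(f"pics/{n}0.png");cr=cv2.resize(im[b:d,a:c],None,fx=5,fy=5,interpolation=cv2.INTER_CUBIC);cv2.imwrite(f"pics/{n}0c.png",cr)
    hsv=cv2.cvtColor(im,cv2.COLOR_BGR2HSV)
    m=cv2.inRange(hsv,(18,120,80),(35,255,255));k,_,st,ce=cv2.connectedComponentsWithStats(m)
    for i in range(1,k):
        if st[i,4]>20 and a<ce[i][0]<c and b<ce[i][1]<d: print(n,st[i],ce[i].round(1), plane(n,*ce[i],.073).round(4) )
    # white
    m=cv2.inRange(hsv,(0,0,165 if n=="top" else 170),(180,50,255));k,_,st,ce=cv2.connectedComponentsWithStats(m)
    for i in range(1,k):
        if st[i,4]>20 and a<ce[i][0]<c and b<ce[i][1]<d: print(n,'w',st[i],ce[i].round(1),plane(n,*(st[i,:2]+st[i,2:4]/2-.5),.054).round(4))
im=cv2.imread("pics/top0.png");hsv=cv2.cvtColor(im,cv2.COLOR_BGR2HSV)
m=cv2.inRange(hsv,(0,120,60),(8,255,255))|cv2.inRange(hsv,(172,120,60),(180,255,255));m[:, :100]=0;m[:,220:]=0
c=max(cv2.findContours(m,0,2)[0],key=cv2.contourArea);r=cv2.minAreaRect(c);print(r)
for p in list(cv2.boxPoints(r))+[r[0]]: print(plane("top",*p,.024).round(4))
E
```

```text
top [385 226  11  10  80] [389.9 230.8] [ 0.5155 -0.1016  0.073 ]
top [304 250  11  10  83] [309.  254.6] [0.4736 0.036  0.073 ]
top [348 260  11  11  89] [353. 265.] [ 0.4566 -0.0388  0.073 ]
scene [285 229  10  13 105] [289.6 234.9] [ 0.4658 -0.0378  0.073 ]
scene [324 232   9  14 108] [328.1 238.5] [0.4818 0.0366 0.073 ]
scene [252 249  11  14 118] [257.  255.4] [ 0.5242 -0.1     0.073 ]
scene w [ 305  158  103  180 3379] [355.1 216.4] [0.4895 0.091  0.054 ]
scene w [288 236  11  15  67] [295.3 244.6] [ 0.4681 -0.0318  0.054 ]
scene w [327 240  11  15  66] [333.8 248. ] [0.4852 0.0443 0.054 ]
scene w [249 256  19  16  96] [261.4 264.5] [ 0.5256 -0.0994  0.054 ]
((155.34869384765625, 226.43722534179688), (59.208473205566406, 61.27524948120117), 79.79602813720703)
[0.5694 0.3812 0.024 ]
[0.5903 0.2727 0.024 ]
[0.4842 0.2496 0.024 ]
[0.4638 0.3568 0.024 ]
[0.5266 0.315  0.024 ]
```

View pics/top0c.png

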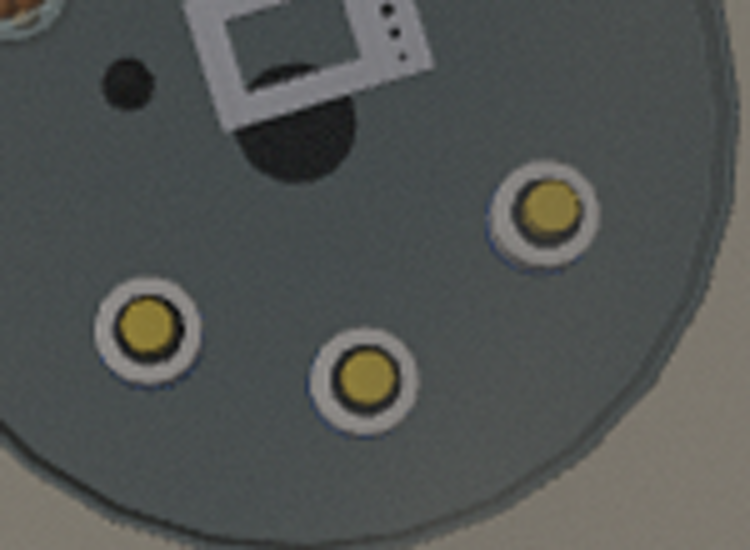

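View pics/scene0c.png

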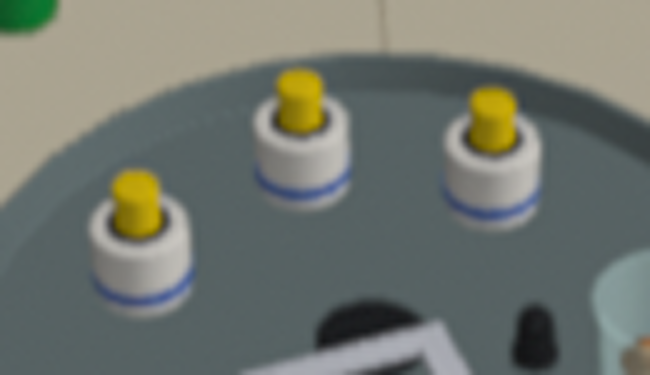

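```bash
python3 - <<'E'
from h import *
T={'L':((149,325),(148,331),(493,98)),'M':((368,377),(363.5,382),(300,82)),'R':((552,207),(544,214),(136,183))}
for k,(a,b,c) in T.items():
    o=np.array
    a=o(a)/5+(279.6,189.6);b=o(b)/5+(279.6,189.6);c=o(c)/5+(229.6,214.6)
    print(k,'keytop',plane('top',*a,.073).round(4),'body',plane('top',*b,.054).round(4),'scene',plane('scene',*c,.073).round(4),'tri',tri([('top',*a),('scene',*c)]).round(4))
E
```

```text
L keytop [0.4736 0.0352 0.073 ] body [0.4732 0.0362 0.054 ] scene [0.4683 0.0378 0.073 ] tri [0.4734 0.0362 0.077 ]
M keytop [ 0.4566 -0.0391  0.073 ] body [ 0.4562 -0.0385  0.054 ] scene [ 0.4535 -0.0376  0.073 ] tri [ 0.4565 -0.0383  0.0753]
R keytop [ 0.5151 -0.1017  0.073 ] body [ 0.5152 -0.1012  0.054 ] scene [ 0.512  -0.1007  0.073 ] tri [ 0.5148 -0.1009  0.0754]
```

```bash
python3 -m inch '[{"jaw":255,"x":0.49,"y":0.8},{"x":0.49,"y":0.8},{"x":0.49,"y":0.8},{"x":0.49,"y":0.8},{"x":0.49,"y":0.8},{"x":0.49,"y":0.8,"z":-0.2},{"x":0.49,"y":0.8,"z":-0.3},{"x":0.49,"y":0.8,"z":-0.3},{"x":0.49,"y":0.8,"z":-0.3},{"x":0.2,"y":0.3}]'
```

```text
$[0]: bad value
```

```bash
python3 -m inch '[{"jaw":255,"x":0.49,"y":0.8,"z":0,"ax":0,"ay":0,"az":0}]'; python3 -m inch --help
```

```text
time_s: 0.22
tcp_pos: [0.246, -0.5384, 0.2201]
ee_rot: [[-0.939, -0.344, -0.002], [-0.344, 0.939, 0.003], [0.001, 0.003, -1.0]]
wrist_force: [1.7, 1.0, 0.4]
gripper_width: 0.948invalid input: not JSON, or not a number
```

```bash
python3 -m inch '[{"jaw":255,"x":0.49,"y":0.8,"z":0,"ax":0,"ay":0,"az":0},{"jaw":255,"x":0.49,"y":0.8,"z":0,"ax":0,"ay":0,"az":0},{"jaw":255,"x":0.49,"y":0.8,"z":0,"ax":0,"ay":0,"az":0},{"jaw":255,"x":0.49,"y":0.8,"z":0,"ax":0,"ay":0,"az":0},{"jaw":255,"x":0.49,"y":0.8,"z":-0.2,"ax":0,"ay":0,"az":0},{"jaw":255,"x":0.49,"y":0.8,"z":-0.3,"ax":0,"ay":0,"az":0},{"jaw":255,"x":0.49,"y":0.8,"z":-0.3,"ax":0,"ay":0,"az":0},{"jaw":255,"x":0.49,"y":0.8,"z":-0.3,"ax":0,"ay":0,"az":0},{"jaw":255,"x":0,"y":0,"z":0,"ax":0,"ay":0,"az":0},{"jaw":255,"x":0,"y":0,"z":0,"ax":0,"ay":0,"az":0}]'
```

```text
time_s: 1.48
tcp_pos: [0.4862, -0.1384, 0.1493]
ee_rot: [[-0.938, -0.346, -0.004], [-0.346, 0.938, 0.005], [0.002, 0.006, -1.0]]
wrist_force: [-0.2, -0.1, 0.5]
gripper_width: 0.006
```

```bash
python3 -m inch '[{"jaw":255,"x":0.48,"y":0.62,"z":-0.4,"ax":0,"ay":0,"az":0},{"jaw":255,"x":0,"y":0,"z":-0.5,"ax":0,"ay":0,"az":0},{"jaw":255,"x":0,"y":0,"z":0,"ax":0,"ay":0,"az":0},{"jaw":255,"x":0,"y":0,"z":0,"ax":0,"ay":0,"az":0}]'; python3 - <<'E'
from h import *
for n in("scene","top"):
    im=capture(n); cv2.imwrite(f"pics/{n}1.png",im[:,:,::-1])
a=cv2.imread("pics/scene1.png")[190:300,210:360];b=cv2.imread("pics/top1.png")[190:300,280:430]
cv2.imwrite("pics/c1.png",cv2.resize(np.hstack([a,b]),None,fx=2.6,fy=2.6,interpolation=cv2.INTER_CUBIC))
s=sense();print(s['tcp_pos'],s['wrist_force'])
E
```

```text
time_s: 1.98
tcp_pos: [0.5159, -0.1046, 0.0972]
ee_rot: [[-0.94, -0.34, 0.001], [-0.34, 0.94, 0.004], [-0.002, 0.004, -1.0]]
wrist_force: [-0.3, -0.5, -0.0]
gripper_width: 0.009
[ 0.51567771 -0.10435413  0.09720862] [-0.00182453  1.08488319 -0.25204937]
```

View pics/c1.png

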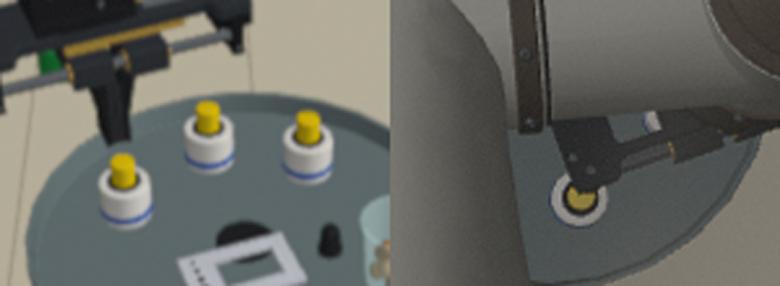

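```bash
python3 - <<'E'
from h import *
print(proj('scene',sense()['tcp_pos']),proj('scene',(.515,-.101,.073)),proj('top',sense()['tcp_pos']))
E
```

```text
[253.82330091 242.5547635 ] [256.5925791  252.23739109] [393.37378111 228.76360565]
```

```bash
python3 -m inch '[{"jaw":255,"x":0,"y":0.06,"z":-0.15,"ax":0,"ay":0,"az":0},{"jaw":255,"x":0,"y":0,"z":-0.15,"ax":0,"ay":0,"az":0},{"jaw":255,"x":0,"y":0,"z":0,"ax":0,"ay":0,"az":0}]'; python3 -m inch '[{"jaw":255,"x":0,"y":0,"z":-0.03,"ax":0,"ay":0,"az":0},{"jaw":255,"x":0,"y":0,"z":-0.03,"ax":0,"ay":0,"az":0}]'
```

```text
time_s: 2.45
tcp_pos: [0.516, -0.1011, 0.0797]
ee_rot: [[-0.941, -0.339, 0.004], [-0.339, 0.941, 0.005], [-0.006, 0.003, -1.0]]
wrist_force: [-0.4, 0.2, -0.0]
gripper_width: 0.006
time_s: 2.7
tcp_pos: [0.5163, -0.101, 0.076]
ee_rot: [[-0.941, -0.339, 0.005], [-0.339, 0.941, 0.005], [-0.006, 0.003, -1.0]]
wrist_force: [-0.3, -0.5, 0.0]
gripper_width: 0.007
```

```bash
for i in 1 ; do python3 -m inch '[{"jaw":255,"x":0,"y":0,"z":-0.025,"ax":0,"ay":0,"az":0}]'|sed -n 2,4p;python3 -m inch '[{"jaw":255,"x":0,"y":0,"z":-0.025,"ax":0,"ay":0,"az":0}]'|sed -n 2,4p; python3 -m inch '[{"jaw":255,"x":0,"y":0,"z":-0.025,"ax":0,"ay":0,"az":0}]'|sed -n 2,4p; done
```

```text
tcp_pos: [0.5164, -0.101, 0.0744]
ee_rot: [[-0.941, -0.339, 0.005], [-0.339, 0.941, 0.005], [-0.006, 0.003, -1.0]]
wrist_force: [0.1, -0.5, -0.2]
tcp_pos: [0.5164, -0.101, 0.0729]
ee_rot: [[-0.941, -0.339, 0.005], [-0.339, 0.941, 0.005], [-0.006, 0.003, -1.0]]
wrist_force: [-0.1, -0.8, 1.1]
tcp_pos: [0.5165, -0.101, 0.0717]
ee_rot: [[-0.941, -0.339, 0.005], [-0.339, 0.941, 0.005], [-0.006, 0.003, -1.0]]
wrist_force: [-0.7, 0.8, 4.9]
```

```bash
python3 -m inch '[{"jaw":255,"x":0,"y":0,"z":-0.015,"ax":0,"ay":0,"az":0}]'|sed -n 2,4p
```

```text
tcp_pos: [0.5165, -0.1011, 0.0713]
ee_rot: [[-0.941, -0.34, 0.005], [-0.34, 0.941, 0.004], [-0.006, 0.002, -1.0]]
wrist_force: [-2.5, 1.2, 5.2]
```

```bash
python3 -m inch '[{"jaw":255,"x":0,"y":0,"z":-0.015,"ax":0,"ay":0,"az":0}]'|sed -n 2,4p
```

```text
tcp_pos: [0.5165, -0.1011, 0.071]
ee_rot: [[-0.94, -0.34, 0.005], [-0.34, 0.94, 0.004], [-0.006, 0.002, -1.0]]
wrist_force: [-2.0, 1.0, 6.0]
```

```bash
python3 -m inch '[{"jaw":255,"x":0,"y":0,"z":-0.02,"ax":0,"ay":0,"az":0}]'|sed -n 2,4p
```

```text
tcp_pos: [0.5165, -0.1011, 0.0704]
ee_rot: [[-0.94, -0.34, 0.005], [-0.34, 0.94, 0.004], [-0.006, 0.002, -1.0]]
wrist_force: [-1.2, 0.7, 5.8]
```

```bash
python3 -m inch '[{"jaw":255,"x":0,"y":0,"z":-0.025,"ax":0,"ay":0,"az":0}]'|sed -n 2,4p
```

```text
tcp_pos: [0.5165, -0.1011, 0.0695]
ee_rot: [[-0.94, -0.34, 0.005], [-0.34, 0.94, 0.004], [-0.006, 0.002, -1.0]]
wrist_force: [-1.2, 1.6, 6.2]
```

```bash
python3 -m inch '[{"jaw":255,"x":0,"y":0,"z":-0.025,"ax":0,"ay":0,"az":0},{"jaw":255,"x":0,"y":0,"z":-0.025,"ax":0,"ay":0,"az":0}]'|sed -n 2,4p
```

```text
tcp_pos: [0.5165, -0.1011, 0.0672]
ee_rot: [[-0.94, -0.34, 0.006], [-0.34, 0.94, 0.004], [-0.007, 0.002, -1.0]]
wrist_force: [-0.9, 0.5, 1.8]
```

```bash
python3 -m inch '[{"jaw":255,"x":0,"y":0,"z":-0.025,"ax":0,"ay":0,"az":0},{"jaw":255,"x":0,"y":0,"z":-0.025,"ax":0,"ay":0,"az":0}]'|sed -n 2,4p
```

```text
tcp_pos: [0.5166, -0.1011, 0.0635]
ee_rot: [[-0.94, -0.34, 0.006], [-0.34, 0.94, 0.004], [-0.007, 0.002, -1.0]]
wrist_force: [0.4, 0.2, 0.4]
```

R snapped down with a 6 N peak. Next is M at (0.4565, -0.0385).

```bash
python3 -m inch '[{"jaw":255,"x":0,"y":0,"z":0.35,"ax":0,"ay":0,"az":0},{"jaw":255,"x":-0.3,"y":0.3,"z":0.2,"ax":0,"ay":0,"az":0},{"jaw":255,"x":-0.5,"y":0.5,"z":0,"ax":0,"ay":0,"az":0},{"jaw":255,"x":-0.2,"y":0.24,"z":0,"ax":0,"ay":0,"az":0},{"jaw":255,"x":0,"y":0,"z":-0.1,"ax":0,"ay":0,"az":0},{"jaw":255,"x":0,"y":0,"z":0,"ax":0,"ay":0,"az":0}]'
```

```text
time_s: 4.82
tcp_pos: [0.4557, -0.0375, 0.0887]
ee_rot: [[-0.941, -0.339, 0.005], [-0.339, 0.941, 0.005], [-0.007, 0.002, -1.0]]
wrist_force: [-0.5, 0.3, -0.5]
gripper_width: 0.006
```

```bash
python3 -m inch '[{"jaw":255,"x":0,"y":-0.01,"z":-0.15,"ax":0,"ay":0,"az":0},{"jaw":255,"x":0,"y":0,"z":-0.04,"ax":0,"ay":0,"az":0},{"jaw":255,"x":0,"y":0,"z":-0.02,"ax":0,"ay":0,"az":0}]'|sed -n 2,4p
```

```text
tcp_pos: [0.4566, -0.0392, 0.0744]
ee_rot: [[-0.941, -0.337, 0.005], [-0.337, 0.941, 0.004], [-0.006, 0.002, -1.0]]
wrist_force: [0.5, 0.6, 0.5]
```

```bash
python3 -m inch '[{"jaw":255,"x":0,"y":0,"z":-0.025,"ax":0,"ay":0,"az":0}]'|sed -n 2,4p
```

```text
tcp_pos: [0.4567, -0.0394, 0.0728]
ee_rot: [[-0.942, -0.337, 0.004], [-0.337, 0.942, 0.004], [-0.005, 0.002, -1.0]]
wrist_force: [-1.7, 0.8, 3.6]
```

```bash
python3 -m inch '[{"jaw":255,"x":0,"y":0,"z":-0.02,"ax":0,"ay":0,"az":0}]'|sed -n 2,4p
```

```text
tcp_pos: [0.4568, -0.0395, 0.0721]
ee_rot: [[-0.941, -0.337, 0.004], [-0.337, 0.941, 0.004], [-0.005, 0.002, -1.0]]
wrist_force: [-2.7, 2.0, 8.6]
```

```bash
python3 -m inch '[{"jaw":255,"x":0,"y":0,"z":-0.02,"ax":0,"ay":0,"az":0}]'|sed -n 2,4p
```

```text
tcp_pos: [0.4569, -0.0395, 0.0719]
ee_rot: [[-0.941, -0.337, 0.004], [-0.337, 0.941, 0.003], [-0.005, 0.002, -1.0]]
wrist_force: [-3.8, 0.9, 10.8]
```

10.8 N with only about 1.3 mm travel, so M looks stiff. I'll back off and press L.

```bash
python3 -m inch '[{"jaw":255,"x":0,"y":0,"z":0.25,"ax":0,"ay":0,"az":0},{"jaw":255,"x":0.08,"y":0.4,"z":0.2,"ax":0,"ay":0,"az":0},{"jaw":255,"x":0.1,"y":0.5,"z":0,"ax":0,"ay":0,"az":0},{"jaw":255,"x":0.08,"y":0.36,"z":0,"ax":0,"ay":0,"az":0},{"jaw":255,"x":0,"y":0,"z":-0.1,"ax":0,"ay":0,"az":0},{"jaw":255,"x":0,"y":0,"z":0,"ax":0,"ay":0,"az":0}]'
```

```text
time_s: 6.32
tcp_pos: [0.473, 0.0379, 0.0942]
ee_rot: [[-0.942, -0.337, 0.007], [-0.337, 0.942, 0.005], [-0.008, 0.002, -1.0]]
wrist_force: [0.8, 0.0, -0.8]
gripper_width: 0.003
```

```bash
python3 -m inch '[{"jaw":255,"x":0,"y":-0.03,"z":-0.2,"ax":0,"ay":0,"az":0},{"jaw":255,"x":0,"y":0,"z":-0.08,"ax":0,"ay":0,"az":0},{"jaw":255,"x":0,"y":0,"z":-0.03,"ax":0,"ay":0,"az":0}]'|sed -n 2,4p
```

```text
tcp_pos: [0.4722, 0.0342, 0.0738]
ee_rot: [[-0.942, -0.334, 0.005], [-0.334, 0.942, 0.004], [-0.006, 0.002, -1.0]]
wrist_force: [1.5, 0.1, -0.8]
```

```bash
python3 -m inch '[{"jaw":255,"x":0,"y":0,"z":-0.025,"ax":0,"ay":0,"az":0}]'|sed -n 2,4p
```

```text
tcp_pos: [0.4722, 0.034, 0.0722]
ee_rot: [[-0.943, -0.334, 0.005], [-0.334, 0.943, 0.004], [-0.006, 0.002, -1.0]]
wrist_force: [-1.9, 0.4, 2.9]
```

```bash
python3 -m inch '[{"jaw":255,"x":0,"y":0,"z":-0.02,"ax":0,"ay":0,"az":0}]'|sed -n 2,4p
```

```text
tcp_pos: [0.4723, 0.034, 0.0714]
ee_rot: [[-0.943, -0.334, 0.005], [-0.334, 0.943, 0.004], [-0.006, 0.002, -1.0]]
wrist_force: [-2.8, 0.6, 4.6]
```

```bash
python3 -m inch '[{"jaw":255,"x":0,"y":0,"z":-0.02,"ax":0,"ay":0,"az":0}]'|sed -n 2,4p
```

```text
tcp_pos: [0.4723, 0.0341, 0.0706]
ee_rot: [[-0.942, -0.334, 0.006], [-0.334, 0.942, 0.004], [-0.007, 0.002, -1.0]]
wrist_force: [-2.4, 0.7, 4.4]
```

```bash
python3 -m inch '[{"jaw":255,"x":0,"y":0,"z":-0.025,"ax":0,"ay":0,"az":0}]'|sed -n 2,4p
```

```text
tcp_pos: [0.4722, 0.0341, 0.0694]
ee_rot: [[-0.942, -0.334, 0.006], [-0.334, 0.942, 0.004], [-0.007, 0.002, -1.0]]
wrist_force: [-1.8, 1.1, 5.2]
```

```bash
python3 -m inch '[{"jaw":255,"x":0,"y":0,"z":-0.025,"ax":0,"ay":0,"az":0},{"jaw":255,"x":0,"y":0,"z":-0.025,"ax":0,"ay":0,"az":0}]'|sed -n 2,4p
```

```text
tcp_pos: [0.4722, 0.0342, 0.0661]
ee_rot: [[-0.942, -0.334, 0.006], [-0.334, 0.942, 0.004], [-0.007, 0.002, -1.0]]
wrist_force: [-0.2, 0.0, 0.1]
```

```bash
python3 -m inch '[{"jaw":255,"x":0,"y":0,"z":-0.025,"ax":0,"ay":0,"az":0},{"jaw":255,"x":0,"y":0,"z":-0.025,"ax":0,"ay":0,"az":0}]'|sed -n 2,4p
```

```text
tcp_pos: [0.4724, 0.0342, 0.0624]
ee_rot: [[-0.942, -0.334, 0.006], [-0.334, 0.942, 0.004], [-0.007, 0.002, -1.0]]
wrist_force: [-0.2, -0.5, 0.7]
```

```bash
python3 -m inch '[{"jaw":255,"x":0,"y":0,"z":0.6,"ax":0,"ay":0,"az":0},{"jaw":120,"x":0,"y":0.6,"z":0.6,"ax":0,"ay":0,"az":0},{"jaw":90,"x":0,"y":0.8,"z":0.3,"ax":0,"ay":0,"az":0},{"jaw":90,"x":0,"y":0.9,"z":0,"ax":0,"ay":0,"az":0},{"jaw":90,"x":0,"y":0.9,"z":0,"ax":0,"ay":0,"az":0},{"jaw":90,"x":0,"y":0,"z":0,"ax":0,"ay":0,"az":0}]'; python3 - <<'E'
from h import *
for n in("scene","top"):
    im=capture(n); cv2.imwrite(f"pics/{n}2.png",im[:,:,::-1])
a=cv2.imread("pics/scene2.png")[190:300,210:360];b=cv2.imread("pics/top2.png")[190:300,280:430]
cv2.imwrite("pics/c2.png",cv2.resize(np.hstack([a,b]),None,fx=2.6,fy=2.6,interpolation=cv2.INTER_CUBIC))
cv2.imwrite("pics/m2.png",cv2.resize(b,None,fx=5,fy=5,interpolation=cv2.INTER_CUBIC))
E
```

```text
time_s: 8.45
tcp_pos: [0.4719, 0.2319, 0.1541]
ee_rot: [[-0.943, -0.331, 0.006], [-0.331, 0.943, 0.006], [-0.008, 0.004, -1.0]]
wrist_force: [-0.6, -0.0, -0.3]
gripper_width: 0.49
```

View pics/c2.png

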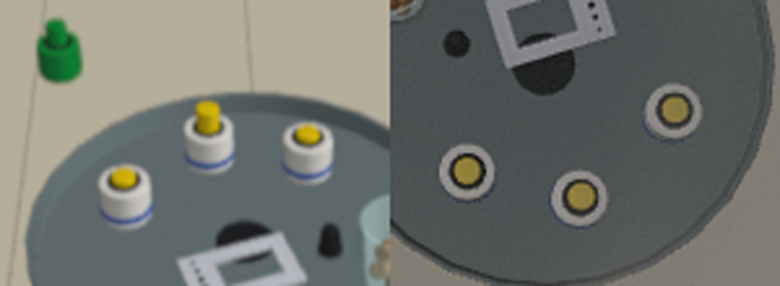

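View pics/m2.png

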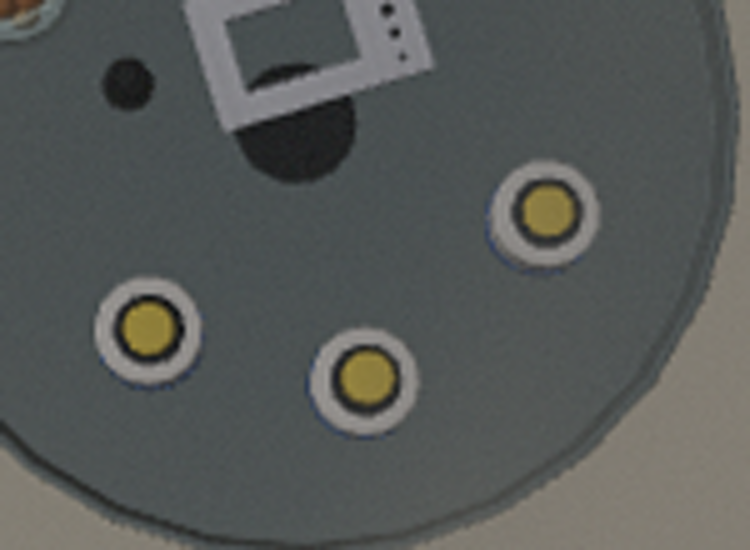

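L (scene crop (307,135)) and R (123,180) are down, M (208,115) is up, and nothing has shifted. Now to grasp M.

```bash
python3 -m inch '[{"jaw":85,"x":-0.05,"y":-0.9,"z":0,"ax":0,"ay":0,"az":0},{"jaw":85,"x":-0.05,"y":-0.9,"z":0,"ax":0,"ay":0,"az":0},{"jaw":85,"x":-0.05,"y":-0.9,"z":0,"ax":0,"ay":0,"az":0},{"jaw":85,"x":-0.05,"y":-0.9,"z":-0.2,"ax":0,"ay":0,"az":0},{"jaw":85,"x":-0.05,"y":-0.9,"z":-0.4,"ax":0,"ay":0,"az":0},{"jaw":85,"x":0,"y":0,"z":0,"ax":0,"ay":0,"az":0},{"jaw":85,"x":0,"y":0,"z":0,"ax":0,"ay":0,"az":0}]'
```

```text
time_s: 9.43
tcp_pos: [0.4512, -0.0564, 0.1162]
ee_rot: [[-0.948, -0.319, 0.003], [-0.319, 0.948, 0.004], [-0.004, 0.002, -1.0]]
wrist_force: [0.1, 0.5, -0.1]
gripper_width: 0.666
```

```bash
python3 -m inch '[{"jaw":85,"x":0.09,"y":0.3,"z":-0.1,"ax":0,"ay":0,"az":0},{"jaw":85,"x":0,"y":0,"z":-0.2,"ax":0,"ay":0,"az":0},{"jaw":85,"x":0,"y":0,"z":0,"ax":0,"ay":0,"az":0},{"jaw":85,"x":0,"y":0,"z":0,"ax":0,"ay":0,"az":0}]'; python3 - <<'E'
from h import *
for n in("scene",):
    im=capture(n); cv2.imwrite(f"pics/{n}3.png",cv2.resize(im[170:290,210:370,::-1],None,fx=5,fy=5,interpolation=cv2.INTER_CUBIC))
E
```

```text
time_s: 9.93
tcp_pos: [0.457, -0.0368, 0.0987]
ee_rot: [[-0.947, -0.322, 0.006], [-0.322, 0.947, 0.004], [-0.007, 0.002, -1.0]]
wrist_force: [0.1, 0.2, -0.2]
gripper_width: 0.666
```

View pics/scene3.png

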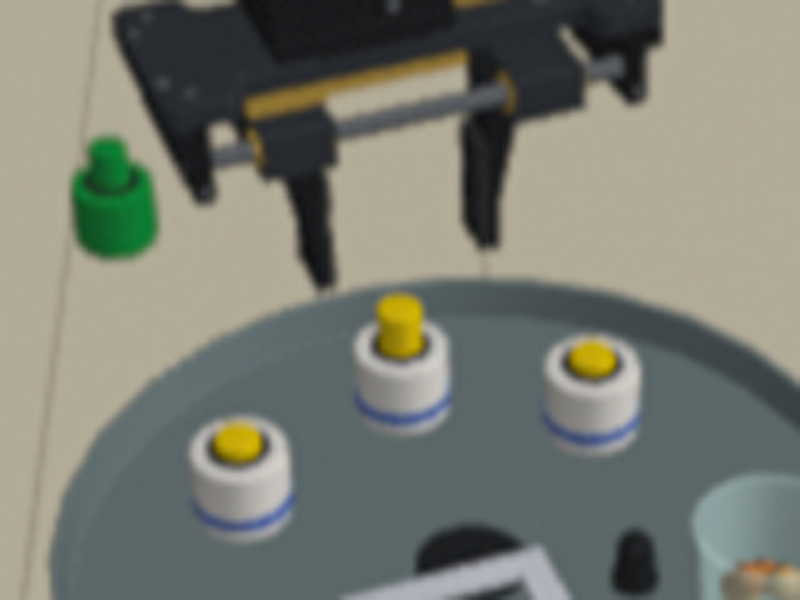

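```bash
python3 -m inch '[{"jaw":85,"x":-0.01,"y":-0.02,"z":-0.4,"ax":0,"ay":0,"az":0},{"jaw":85,"x":0,"y":0,"z":-0.4,"ax":0,"ay":0,"az":0},{"jaw":85,"x":0,"y":0,"z":-0.2,"ax":0,"ay":0,"az":0},{"jaw":85,"x":0,"y":0,"z":0,"ax":0,"ay":0,"az":0},{"jaw":85,"x":0,"y":0,"z":0,"ax":0,"ay":0,"az":0}]'
```

```text
time_s: 10.6
tcp_pos: [0.4584, -0.0379, 0.0396]
ee_rot: [[-0.947, -0.322, 0.012], [-0.322, 0.947, 0.005], [-0.013, 0.001, -1.0]]
wrist_force: [-0.9, -0.5, 0.3]
gripper_width: 0.664
```

```bash
python3 -m inch '[{"jaw":85,"x":-0.03,"y":-0.01,"z":-0.1,"ax":-0.03,"ay":0.07,"az":0},{"jaw":85,"x":0,"y":0,"z":-0.07,"ax":0,"ay":0,"az":0},{"jaw":85,"x":0,"y":0,"z":0,"ax":0,"ay":0,"az":0},{"jaw":85,"x":0,"y":0,"z":0,"ax":0,"ay":0,"az":0}]'
```

```text
time_s: 11.1
tcp_pos: [0.4576, -0.0383, 0.0301]
ee_rot: [[-0.947, -0.322, 0.002], [-0.322, 0.947, 0.0], [-0.002, -0.0, -1.0]]
wrist_force: [0.2, -0.5, 0.4]
gripper_width: 0.668
```

```bash
python3 -m inch '[{"jaw":255,"x":-0.015,"y":0,"z":-0.02,"ax":0,"ay":0,"az":0},{"jaw":255,"x":0,"y":0,"z":0,"ax":0,"ay":0,"az":0},{"jaw":255,"x":0,"y":0,"z":0,"ax":0,"ay":0,"az":0},{"jaw":255,"x":0,"y":0,"z":0,"ax":0,"ay":0,"az":0},{"jaw":255,"x":0,"y":0,"z":0,"ax":0,"ay":0,"az":0},{"jaw":255,"x":0,"y":0,"z":0,"ax":0,"ay":0,"az":0}]'; python3 -m inch '[{"jaw":255,"x":0,"y":0,"z":0.3,"ax":0,"ay":0,"az":0},{"jaw":255,"x":0,"y":0,"z":0.3,"ax":0,"ay":0,"az":0},{"jaw":255,"x":0,"y":0,"z":0,"ax":0,"ay":0,"az":0}]'; python3 - <<'E'
from h import *
for n in("scene",):
    im=capture(n); cv2.imwrite(f"pics/{n}4.png",cv2.resize(im[170:290,210:370,::-1],None,fx=5,fy=5,interpolation=cv2.INTER_CUBIC))
E
```

```text
time_s: 11.85
tcp_pos: [0.4567, -0.0382, 0.029]
ee_rot: [[-0.947, -0.322, 0.002], [-0.322, 0.947, 0.0], [-0.002, -0.0, -1.0]]
wrist_force: [-0.4, 0.8, 0.3]
gripper_width: 0.432
time_s: 12.22
tcp_pos: [0.4557, -0.0384, 0.065]
ee_rot: [[-0.947, -0.322, -0.0], [-0.322, 0.947, 0.0], [0.0, 0.0, -1.0]]
wrist_force: [-1.5, -0.5, -0.5]
gripper_width: 0.428
```

View pics/scene4.png

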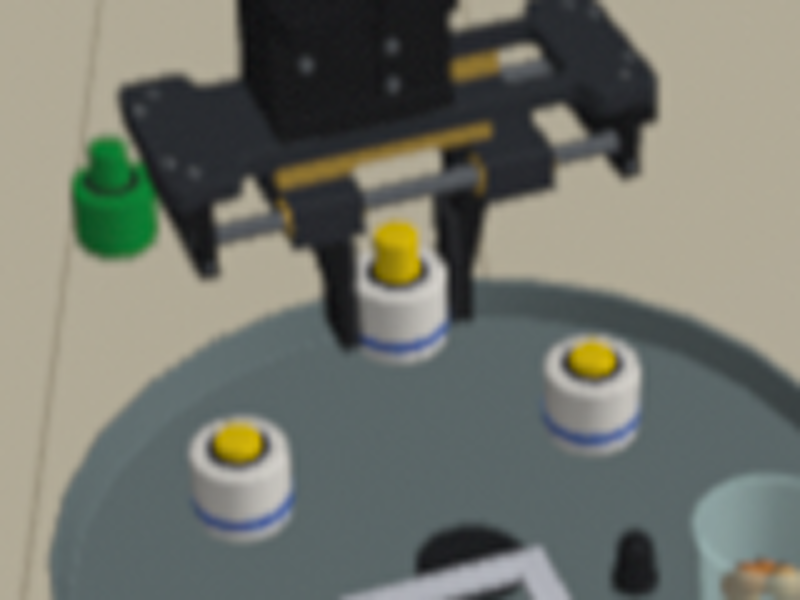

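```bash
python3 - <<'E'
from h import *
c=np.array([.527,.315]);a=np.radians(11);u=np.array([np.cos(a),np.sin(a)]);v=np.array([-u[1],u[0]])
out=[]
for n,(x0,y0) in {"top":(95,170),"scene":(415,220)}.items():
    im=cv2.resize(cv2.imread(f"pics/{n}0.png")[y0:y0+115,x0:x0+115],None,fx=3.4,fy=3.4,interpolation=cv2.INTER_CUBIC)
    for h,z,col in((.055,.024,(0,255,0)),(.05,.024,(255,255,0)),(.05,.005,(255,0,255))):
        q=np.array([(proj(n,[*(c+h*(i*u+j*v)),z])-(x0,y0)+.5)*3.4 for i,j in((1,1),(1,-1),(-1,-1),(-1,1))])
        cv2.polylines(im,[q.astype(np.int32)],True,col,1)
    out.append(im)
cv2.imwrite("pics/tray.png",np.hstack(out))
E
python3 -m inch '[{"jaw":255,"x":0,"y":0,"z":0.6,"ax":0,"ay":0,"az":0},{"jaw":255,"x":0,"y":0,"z":0.5,"ax":0,"ay":0,"az":0},{"jaw":255,"x":0.1,"y":0.5,"z":0.1,"ax":0,"ay":0,"az":0},{"jaw":255,"x":0.1,"y":0.6,"z":0,"ax":0,"ay":0,"az":0},{"jaw":255,"x":0.1,"y":0.6,"z":0,"ax":0,"ay":0,"az":0},{"jaw":255,"x":0.1,"y":0.6,"z":0,"ax":0,"ay":0,"az":0},{"jaw":255,"x":0.1,"y":0.6,"z":0,"ax":0,"ay":0,"az":0},{"jaw":255,"x":0.1,"y":0.6,"z":0,"ax":0,"ay":0,"az":0},{"jaw":255,"x":0.1,"y":0.6,"z":0,"ax":0,"ay":0,"az":0},{"jaw":255,"x":0.1,"y":0.6,"z":0,"ax":0,"ay":0,"az":0},{"jaw":255,"x":0.1,"y":0.5,"z":0,"ax":0,"ay":0,"az":0},{"jaw":255,"x":0,"y":0,"z":0,"ax":0,"ay":0,"az":0}]'
```

```text
time_s: 13.78
tcp_pos: [0.5015, 0.2805, 0.1227]
ee_rot: [[-0.948, -0.316, -0.027], [-0.316, 0.949, -0.01], [0.028, -0.001, -1.0]]
wrist_force: [0.3, -1.1, -1.1]
gripper_width: 0.427
```

View pics/tray.png

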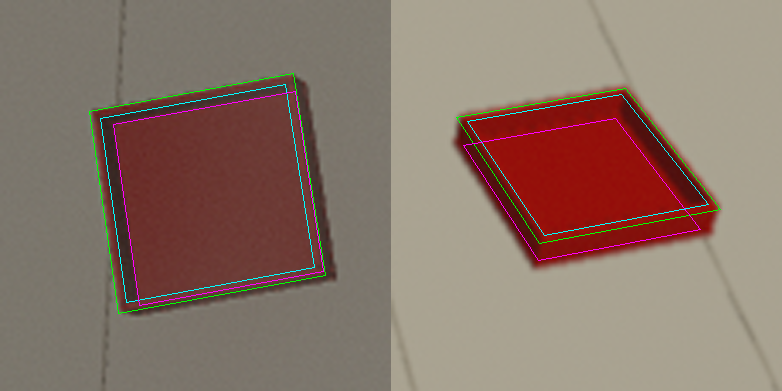

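The tray overlay fits in both views, centre (0.527, 0.315), yaw 11°.

```bash
python3 -m inch '[{"jaw":255,"x":0.22,"y":0.3,"z":0,"ax":0.05,"ay":-0.15,"az":-0.35},{"jaw":255,"x":0.2,"y":0.27,"z":-0.3,"ax":0,"ay":0,"az":-0.35},{"jaw":255,"x":0,"y":0,"z":-0.4,"ax":0,"ay":0,"az":0},{"jaw":255,"x":0,"y":0,"z":0,"ax":0,"ay":0,"az":0},{"jaw":255,"x":0,"y":0,"z":0,"ax":0,"ay":0,"az":0}]'
```

```text
time_s: 14.4
tcp_pos: [0.5248, 0.311, 0.0753]
ee_rot: [[-0.981, -0.192, -0.008], [-0.192, 0.981, -0.006], [0.009, -0.005, -1.0]]
wrist_force: [0.0, 0.3, -0.7]
gripper_width: 0.427
```

```bash
python3 -m inch '[{"jaw":255,"x":0.03,"y":0.05,"z":-0.4,"ax":0.03,"ay":-0.05,"az":0},{"jaw":255,"x":0,"y":0,"z":-0.35,"ax":0,"ay":0,"az":0},{"jaw":255,"x":0,"y":0,"z":-0.1,"ax":0,"ay":0,"az":0},{"jaw":255,"x":0,"y":0,"z":0,"ax":0,"ay":0,"az":0},{"jaw":255,"x":0,"y":0,"z":0,"ax":0,"ay":0,"az":0}]'
```

```text
time_s: 15.02
tcp_pos: [0.5291, 0.3147, 0.029]
ee_rot: [[-0.981, -0.192, 0.008], [-0.192, 0.981, 0.005], [-0.009, 0.003, -1.0]]
wrist_force: [0.4, -0.3, -0.1]
gripper_width: 0.426
```

```bash
python3 -m inch '[{"jaw":255,"x":-0.03,"y":0,"z":-0.12,"ax":-0.02,"ay":0.05,"az":0},{"jaw":255,"x":0,"y":0,"z":-0.1,"ax":0,"ay":0,"az":0},{"jaw":255,"x":0,"y":0,"z":0,"ax":0,"ay":0,"az":0}]'
```

```text
time_s: 15.4
tcp_pos: [0.5277, 0.3153, 0.0163]
ee_rot: [[-0.981, -0.192, 0.001], [-0.192, 0.981, 0.003], [-0.001, 0.003, -1.0]]
wrist_force: [-0.8, 0.0, -1.8]
gripper_width: 0.429
```

```bash
python3 -m inch '[{"jaw":255,"x":0,"y":0,"z":-0.03,"ax":0,"ay":0,"az":0}]'
```

```text
time_s: 15.52
tcp_pos: [0.5278, 0.3155, 0.0145]
ee_rot: [[-0.981, -0.192, 0.001], [-0.192, 0.981, 0.003], [-0.002, 0.003, -1.0]]
wrist_force: [-0.2, 0.1, -1.2]
gripper_width: 0.434
```

```bash
python3 -m inch '[{"jaw":255,"x":0,"y":0,"z":-0.03,"ax":0,"ay":0,"az":0}]'|sed -n 2,4p
```

```text
tcp_pos: [0.5278, 0.3154, 0.0126]
ee_rot: [[-0.981, -0.192, 0.001], [-0.192, 0.981, 0.003], [-0.001, 0.003, -1.0]]
wrist_force: [0.1, 0.8, -1.5]
```

```bash
python3 -m inch '[{"jaw":255,"x":0,"y":0,"z":-0.02,"ax":0,"ay":0,"az":0}]'|sed -n 2,4p
```

```text
tcp_pos: [0.5279, 0.3154, 0.012]
ee_rot: [[-0.981, -0.192, 0.001], [-0.192, 0.981, 0.003], [-0.001, 0.003, -1.0]]
wrist_force: [-2.8, -0.5, 7.0]
```

```bash
python3 -m inch '[{"jaw":105,"x":0,"y":0,"z":0,"ax":0,"ay":0,"az":0},{"jaw":105,"x":0,"y":0,"z":0,"ax":0,"ay":0,"az":0},{"jaw":105,"x":0,"y":0,"z":0,"ax":0,"ay":0,"az":0},{"jaw":105,"x":0,"y":0,"z":0,"ax":0,"ay":0,"az":0}]'
python3 -m inch '[{"jaw":105,"x":0,"y":0,"z":0.2,"ax":0,"ay":0,"az":0},{"jaw":105,"x":0,"y":0,"z":0.4,"ax":0,"ay":0,"az":0},{"jaw":105,"x":0,"y":0,"z":0.6,"ax":0,"ay":0,"az":0},{"jaw":105,"x":0,"y":0,"z":0.6,"ax":0,"ay":0,"az":0},{"jaw":105,"x":-0.4,"y":0.6,"z":0.5,"ax":0,"ay":0,"az":0},{"jaw":105,"x":-0.6,"y":0.6,"z":0,"ax":0,"ay":0,"az":0},{"jaw":105,"x":-0.6,"y":0.6,"z":0,"ax":0,"ay":0,"az":0},{"jaw":105,"x":0,"y":0,"z":0,"ax":0,"ay":0,"az":0}]'; python3 - <<'E'
from h import *
for n in("scene","top"):
    im=capture(n); cv2.imwrite(f"pics/{n}5.png",im[:,:,::-1])
a=cv2.imread("pics/scene5.png");b=cv2.imread("pics/top5.png")
cv2.imwrite("pics/c5.png",cv2.resize(np.vstack([a[200:350,210:530],b[150:300,110:430]]),None,fx=2,fy=2,interpolation=cv2.INTER_CUBIC))
E
```

```text
time_s: 16.27
tcp_pos: [0.5284, 0.3159, 0.0125]
ee_rot: [[-0.981, -0.192, 0.002], [-0.192, 0.981, 0.004], [-0.003, 0.003, -1.0]]
wrist_force: [-0.0, -0.1, -0.2]
gripper_width: 0.589
time_s: 17.27
tcp_pos: [0.4308, 0.4267, 0.1622]
ee_rot: [[-0.982, -0.191, 0.008], [-0.191, 0.982, 0.011], [-0.009, 0.009, -1.0]]
wrist_force: [-0.6, -1.2, 0.7]
gripper_width: 0.589
```

View pics/c5.png

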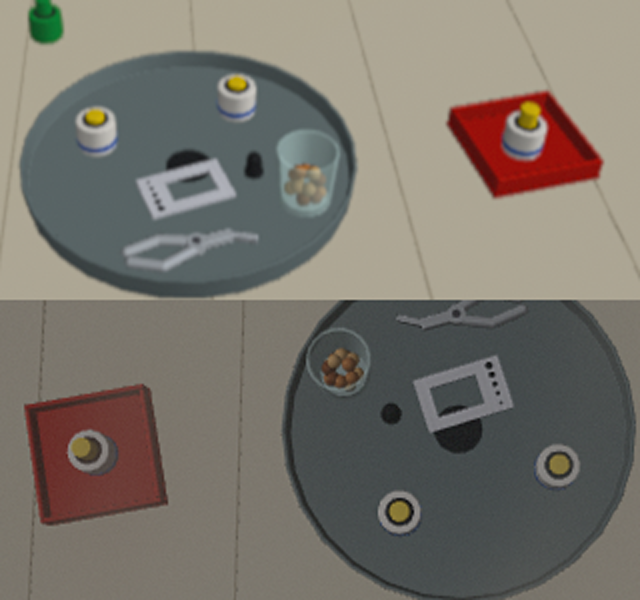

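```bash
python3 - <<'E'
from h import *
out=[]
c=np.array([.5275,.3155])
for n,(x0,y0) in {"top":(125,195),"scene":(440,235)}.items():
    im=cv2.resize(cv2.imread(f"pics/{n}5.png")[y0:y0+65,x0:x0+65],None,fx=6,fy=6,interpolation=cv2.INTER_CUBIC)
    for z,r,col in((.005,.019,(255,0,255)),(.037,.019,(0,255,0)),(.056,.009,(255,255,0))):
        q=np.array([(proj(n,[c[0]+r*np.cos(t),c[1]+r*np.sin(t),z])-(x0,y0)+.5)*6 for t in np.linspace(0,6.28,40)])
        cv2.polylines(im,[q.astype(np.int32)],True,col,1)
    out.append(im)
cv2.imwrite("pics/fin.png",np.hstack(out))
E
```

```text
(no output)
```

View pics/fin.png

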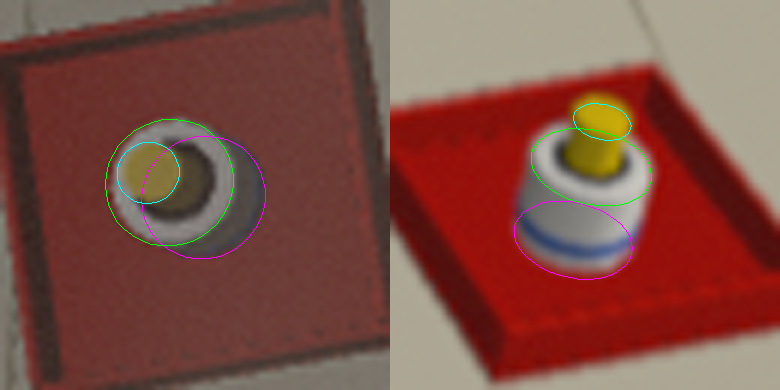

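The overlay shows an upright clicker on the tray floor with its key up, and the robot is clear. I'm handing in.

```bash
python3 -c "
from station import *
print(finish_job())"
```

```text
the job is handed in; nothing more can be done
None
```

The stiff clicker was the middle of the three. It now stands upright in the red tray with its key up, and the job is handed in at about 17 s of the 64 s allowed.

- **Finding the stiff one:** I pressed all three keys where they stood. The outer two peaked at about 6.2 N and 5.2 N, then snapped down and stayed down. The middle one read 10.8 N with only about 1.3 mm of travel, so I stopped there, and it sprang back up. No reading I took while pressing was above 10.8 N.
- **Moving it:** I gripped it by its white body and lowered it until it touched the tray floor at about 7 N. Then I released it and moved the arm clear.
- **Last checks:** In both camera views:
  - The two good keys are down in their original places, and the cup, thimble, gauge and pliers look unmoved.
  - In an overlay, an upright, key-up model at the tray centre matches the stiff clicker to within a few millimetres.

None of the checks failed. I judged the positions of the two good clickers and the other carousel items by eye in the images rather than measuring them again at the end.

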